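# Seat the mould core and load it through the curing-box flap

## Robot

A 6-joint arm with a two-finger parallel gripper is mounted at the origin on a cart in front of the work surface, level with it; the furniture and walls round the work are solid. World frame = base frame: x ahead of the robot, y to its left, z up, the work surface at z = 0. Lengths are in m, angles in rad, forces in N, time in s.
With the tool pointing down it reaches from about 0.3 to 0.875 m from the base axis. Payload 6.4 kg.
Tool frame: the origin (TCP) lies midway between the tips of the shut fingers; the grasp point (between the pads) lies 19 mm behind it (grasp_offset is the distance from the TCP to the grasp point, in m); z points along the fingers, y is the line along which they close (so a half turn about z gives the same grasp; the last joint's range is limited). The gripper opens to 85 mm and grips with 20 to 120 N. Pads are 22 mm wide; open, the fingers measure 114 mm over their backs; the gripper's body (76 mm by 85 mm) begins 54 mm behind the grasp point. The pads swing forward as they close: fully open they stand 13 mm farther back than shut.
Start: joints at [0.982, 0.181, 1.607, -0, 1.354, -0.206], TCP at [0.215, 0.533, 0.231] pointing down, gripper open.
Joint ranges: [-2.99, 2.99], [-0.89, 2.07], [0.3, 2.58], [-1.14, 4.28], [0, 2.63], [-3.12, 3.12]. Speed limits (rad/s): [2.57, 2.57, 3.01, 3.14, 3.14, 3.14].

## Interface

Orientations are given as a unit quaternion [w, x, y, z].
In Python, from bench import * gives the robot as it stands. The module is installed in compiled form; this text tells all that it offers.
- The arm moves only by the tool servo_tool, never from a script. Its argument "commands" is text: rows parted by semicolons, each of 7 numbers parted by spaces: the turn, a rotation vector about the tool's x, y, z in rad, then the shift along the tool's x, y, z in mm, then the opening, from 0 (shut) to 1 (fully open). In form: wx wy wz dx dy dz claw; .... A call has 1 to 5 rows; each row shifts and turns the commanded pose from where the row before left it, along the tool's axes as they then stand; what a row does not reach is not made up. A row lasts 1/8 s, in which the tool goes at most 62.5 mm and 10.7 degrees, less where a joint would pass 70% of its speed; a pose out of reach is approached as far as the arm can. A call with a gripper value outside its range is refused whole. The fingers move at their own pace and stop on an object; the grip force is fixed at half the most. Time passes only in rows, so rows that do not move let the fingers close. It gives the time, the measured TCP pose, the force, the opening and the grip force at its end, in the units of the state.
- get_obs(): the state, without advancing time (a new reading comes with each control period).
- camera(name): name is "side" or "top"; returns the picture (420x560x3 uint8, blue, green, red); there is no depth.
- calibration(name): a dict with "fx", "fy", "cx", "cy" (pixels), "k1" (the pictures are not rectified: a ray, as slopes to the right and down, at radius r is drawn at 1 + k1 r^2 times it, then the intrinsics apply), "R" (3x3) and "t" (3): a world point X has camera coordinates R X + t. Camera axes: x right, y down, z forward; pixel columns grow to the right and rows downward; lengths in m; the calibration is good to about 2 mm. A picture is of the moment at which its call begins. calibration takes no time and is no camera call.
- hand_in(): hands the job in; it is judged then, once.
The state is a dict: "time_s": time; "q": joint angles; "dq": joint speeds; "joint_efforts": joint torques, N m; "eef_pos": TCP position; "eef_rot": TCP orientation; "wrist_force": force on the tool from outside, world axes, zero at the start; "torque": the same for the moment, N m; "opening": opening from 0.0 (shut) to 1.0 (fully open); "grasp_force": force on a finger pad.
Only numpy, scipy, OpenCV 4.12 (cv2) and the standard library are available. Lean on these libraries where they do the work, as an engineer would, in place of code of your own. Each camera call takes 0.05 s, during which the arm holds its last target. There are 200 camera calls.

## Task

Take the orange tapered core out of the leaning stand and lower it upright into the blue tapered mould shell on the tray until its flange rests flat on the shell's rim; do not drop it in. Then push the tray by its black post all the way into the white curing box, so that the core passes under the amber flap and the flap falls shut behind it. Leave the tape roll, the small bottle and the glue tube where they are.

Things in the scene. Friction and masses are not known exactly. Their poses are not given: they have to be found in the camera images.
- core_middle (a point): Loose orange core, 98 mm long, ~0.15 kg, sitting loosely in the stand, leaning 0.56 rad. z: its axis, to the grip end; point: on the axis at the flange's underside, 50 mm from the small end. Below: solid cone, 60 mm diameter here, 38 mm at the end. Above: flange 75 mm across, 6 mm thick, then black grip, 32 mm diameter, from z 6 to 48 mm; hold it near z = 29 mm. Draws out along its own axis.
- stand_base (a point): Fixed wooden parking stand, 120x110 mm foot, top of its leaning sleeve about 100 mm high. The point is the centre of the foot's underside on the worktop; the sleeve leans towards the stand's -x axis.
- shell_mouth (a point): Centre of the rim plane of the blue tapered shell, upright and fixed on the sliding tray; z up, x the way the tray slides in. Rim 67 mm above the worktop, 65 mm inside and 71 mm outside diameter, 41 mm inside diameter at 55 mm depth. With the core fully home its core_middle lies on this point, with 2.5 mm play all round.
- tray_post (a point): Black upright post on the near end of the tray, to push or grip: 18 mm diameter, from 8 to 54 mm above the worktop, 200 mm behind the shell's axis. Point: on its axis, half-way up; x: the way the tray slides in. At the end of travel it stands 55 mm in front of the box.
- tray (a joint): Slide of the tray along its track, m: 0 is furthest out, starts between 0 and 0.02, 0.23 is the end stop deep in the box. Friction about 2.5 N; it stays where it is left.
- box_door (a point): Middle of the curing box's doorway at worktop height; x points into the box. White box behind this point: 118 mm wide, 140 mm high (161 mm at the knob on its roof), 205 mm deep; doorway 104 mm wide, 128 mm high. With the tray at 0 the shell's axis is 85 mm in front of it.
- flap (a joint): Light amber flap in the doorway, hinged along its top edge 124 mm above the worktop, 110 mm long, rad: 0 hanging shut, grows as it swings inward (to 1.55). It falls shut by its own weight once the core is wholly past it.
- tape: Bystander: roll of violet tape, 62 mm across, 19 mm high, lying flat; origin at the centre of its underside.
- bottle: Bystander: small black dropper bottle, 25 mm across, 86 mm high, standing; origin at the centre of its underside.
- glue: Bystander: cream glue tube with red cap, 91 mm long, 12 mm high, lying; origin at the centre of its underside.
There are look-alikes about, which are no part of the job. There is more than one size of the part that bears core_middle; the job needs the larger.

How it is judged:
By the outcome, as a careful person would: the job done as asked, in the order asked, and still so for the second after the job is handed in, with the robot touching nothing.
It also fails if it takes over 59 s, if anything falls off the work surface, if the arm or the gripper's body presses on something with over 40 N, if the wrist force passes 120 N, or if a joint passes its speed limit or range.

## Working session

There is one attempt and no reset: what is moved stays moved. The work goes in short steps, Python scripts to look and compute and a tool call to move; the robot and the scene stay as the last step left them, time stands still between calls to the robot, and variables do not carry over. Pictures are saved under pics/ and viewed, at most 10 in all, crops included, and the job is handed in when it is done.

Besides the shell and the picture viewer there is one more tool, called after ">>>" as name(argument=value, ...) on one line, values as JSON. servo_tool: Moves the arm, as the interface text tells. Its arguments: {"type":"object","properties":{"commands":{"type":"string"}},"required":["commands"]}

```bash
mkdir -p pics
python3 - <<'E'
from bench import *
import cv2
for n in("side","top"):
    cv2.imwrite(f"pics/{n}0.png",camera(n)); c=calibration(n); print(n,c)
o=get_obs(); print(o)
E
```

```text
side {'fx': 472.20078390266883, 'fy': 472.20078390266883, 'cx': 272.5219678131968, 'cy': 213.20848800636438, 'k1': 0.009588536408782409, 'R': array([[ 0.84464021, -0.5352163 , -0.01124382],
       [-0.26093018, -0.39326025, -0.88162453],
       [ 0.46743807,  0.74758939, -0.47181751]]), 't': array([-0.4528762 ,  0.18840776,  0.98922163])}
top {'fx': 431.72785605149176, 'fy': 431.72785605149176, 'cx': 278.71894119076836, 'cy': 203.83496298789038, 'k1': -0.11863612586410559, 'R': array([[ 2.43751631e-02, -9.99699527e-01,  2.58988811e-03],
       [-9.95931826e-01, -2.45079419e-02, -8.67130867e-02],
       [ 8.67505045e-02, -4.65706360e-04, -9.96229960e-01]]), 't': array([-0.0557256 ,  0.51373857,  1.09053005])}
{'time_s': 0.1, 'q': array([ 9.81730981e-01,  1.81473114e-01,  1.60791969e+00,  3.75904941e-05,
        1.35381648e+00, -2.06321552e-01]), 'dq': array([-9.30621110e-04, -2.05397221e-03, -5.88540509e-05, -3.60771795e-05,
        2.88421189e-04, -4.86812251e-04]), 'joint_efforts': array([ 2.43608474e-04, -4.45882487e+01, -3.52231908e+01, -4.17461260e-04,
        4.24795770e-03,  8.12867853e-06]), 'eef_pos': array([0.21444089, 0.53297202, 0.23046503]), 'eef_rot': array([-3.29974829e-04,  1.90209850e-01,  9.81743123e-01, -7.38126907e-04]), 'wrist_force': array([-0.2915708 , -0.939052  , -0.06924059]), 'torque': array([ 0.02758634, -0.06111429, -0.04021686]), 'grasp_force': 0.0, 'opening': 1.0026104783192782}
```

View pics/side0.png

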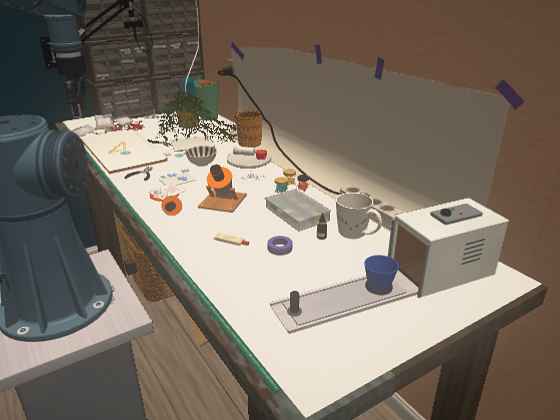

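View pics/top0.png

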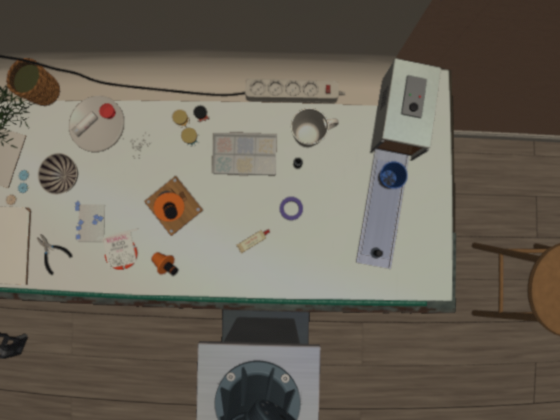

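The orange candidates are the core in the stand (side 219,178 / top 170,208) and an orange part lying loose on the table (side 172,205 / top 165,263). The task says the core is in the leaning stand. I'll enlarge both candidates and check the flange size (75 mm).

```bash
cat > h.py <<'E'
import numpy as np, cv2
from bench import *
from scipy.spatial.transform import Rotation as Ro
def proj(n,X):
    c=calibration(n); p=np.atleast_2d(X)@c["R"].T+c["t"]; s=p[:,:2]/p[:,2:]
    s=s*(1+c["k1"]*(s**2).sum(1,keepdims=True)); return s*[c["fx"],c["fy"]]+[c["cx"],c["cy"]]
def ray(n,uv):
    c=calibration(n); d=(np.array(uv,float)-[c["cx"],c["cy"]])/[c["fx"],c["fy"]]; s=d.copy()
    for _ in range(20): s=d/(1+c["k1"]*(s@s))
    v=c["R"].T@np.r_[s,1]; return -c["R"].T@c["t"],v/np.linalg.norm(v)
def onz(n,uv,z):
    C,v=ray(n,uv); return C+v*(z-C[2])/v[2]
def tri(a,b):   # side px, top px
    (C,u),(D,v)=ray("side",a),ray("top",b)
    s=np.linalg.lstsq(np.c_[u,-v],D-C,rcond=None)[0]; P,Q=C+u*s[0],D+v*s[1]
    return (P+Q)/2,np.linalg.norm(P-Q)
E
python3 - <<'E'
from h import *
s=cv2.imread("pics/side0.png");t=cv2.imread("pics/top0.png")
f=lambda im,x,y,w,h,k:cv2.resize(im[y:y+h,x:x+w],None,fx=k,fy=k,interpolation=cv2.INTER_CUBIC)
a=f(s,155,155,100,75,4);b=f(t,135,165,100,125,4)[:,:400]
c=np.zeros((500,800,3),np.uint8);c[:300,:400]=a;c[:500,400:]=np.clip(b.astype(int)*3//2,0,255)
cv2.imwrite("pics/cores.png",c)
a=f(s,265,190,250,145,3.2)
cv2.imwrite("pics/tray_s.png",a)
E
```

```text
(no output)
```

View pics/cores.png

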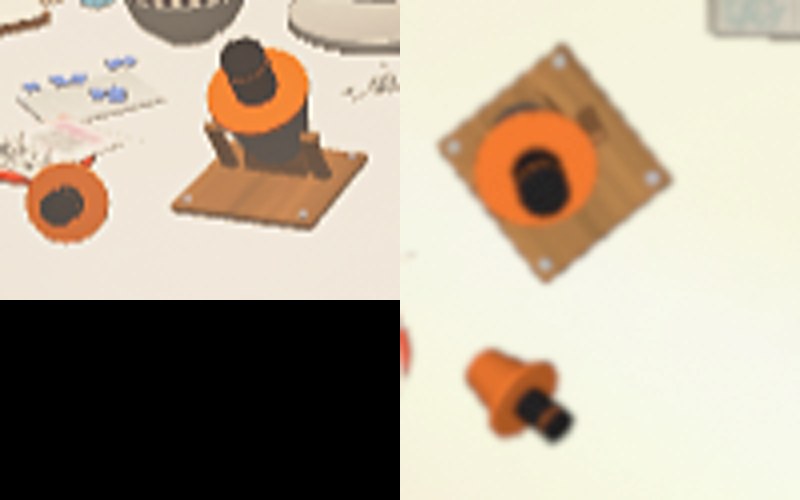

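View pics/tray_s.png

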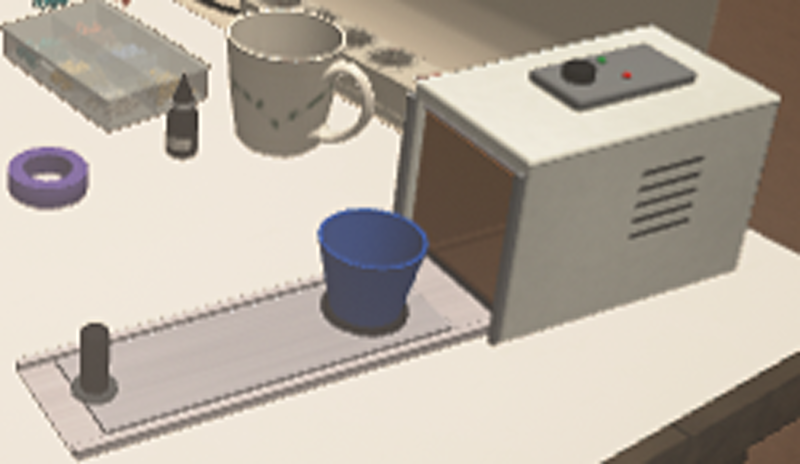

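The crop shows the stand core (side ~ (219,178), flange ~30 px across) is clearly larger than the lying one (~20 px). The stand core, as named in the task, is the target. The tray crop shows the blue shell rim at side ~ (381,264), the post at (294,300) and the box with an open-looking doorway at ~ (405,245).

```bash
cat > m.py <<'E'
from h import *
ims={n:cv2.imread(f"pics/{n}0.png") for n in("side","top")}
def blob(n,lo,hi,box,pr=True):
    x,y,w,h=box; m=cv2.inRange(cv2.cvtColor(ims[n][y:y+h,x:x+w],cv2.COLOR_BGR2HSV),lo,hi)
    cs,_=cv2.findContours(m,cv2.RETR_EXTERNAL,cv2.CHAIN_APPROX_NONE); c=max(cs,key=cv2.contourArea)+[[x,y]]
    hu=cv2.convexHull(c); e=cv2.fitEllipse(hu if len(hu)>5 else c); 
    if pr: print(n,"area",cv2.contourArea(c),"ell",np.round(np.r_[e[0],e[1],e[2]],1),"bb",cv2.boundingRect(c),"cent",np.round(c[:,0].mean(0),1))
    return c[:,0],e
E
python3 - <<'E'
from m import *
for n in ims: print(n,np.round(ray(n,(280,210))[0],3))
print("flange");a=blob("side",(5,150,120),(20,255,255),(200,155,40,45))[1];b=blob("top",(5,170,100),(20,255,255),(140,180,60,55))[1]
print(tri(a[0],b[0]))
print("grip");c=blob("side",(0,0,0),(180,120,80),(207,163,20,17))[1];d=blob("top",(0,0,0),(180,200,45),(160,200,22,25))[1]
print(tri(c[0],d[0]))
print("lying");blob("top",(5,150,90),(20,255,255),(145,245,40,35))
print("shell");e=blob("side",(105,100,40),(125,255,255),(355,245,50,60));f=blob("top",(105,120,40),(125,255,255),(370,150,45,50))
print(onz("top",f[1][0],.067))
print("post");p=blob("side",(0,0,0),(180,150,75),(283,285,22,35));q=blob("top",(0,0,0),(180,255,60),(365,240,25,25))
print(onz("top",q[1][0],.03))
for k in[(294,293),(294,310)]: print(onz("side",k,.054),onz("side",k,.008))
print("foot");h=blob("top",(8,70,60),(20,170,200),(140,170,65,70));r=cv2.minAreaRect(h[0]);bx=cv2.boxPoints(r);print(bx,[np.round(onz("top",u,.01),3) for u in bx])
E
python3 - <<'E'
import sys;sys.path.insert(0,'.')
from m import *
f=lambda im,x,y,w,h,k:cv2.resize(im[y:y+h,x:x+w],None,fx=k,fy=k,interpolation=cv2.INTER_CUBIC)
t=np.clip(f(ims["top"],345,50,100,225,2.65).astype(int)*3//2,0,255)[:596]
s=f(ims["side"],190,155,60,62,8)
c=np.zeros((596,790,3),np.uint8);c[:t.shape[0],:265]=t;c[:496,270:750]=s
cv2.imwrite("pics/c2.png",c)
E
```

```text
side [-0.031 -0.908  0.628]
top [ 0.418 -0.043  1.131]
flange
side area 242.0 ell [219.  177.5  20.1  25.7  67.7] bb (207, 167, 25, 22) cent [219.3 178.2]
top area 680.5 ell [168.6 206.5  29.   31.3  72. ] bb (153, 192, 32, 30) cent [168.7 206.5]
(array([0.49767846, 0.22657038, 0.08130506]), np.float64(0.00263118715380296))
grip
side area 10.5 ell [218.1 175.2   9.5  10.4  91.8] bb (213, 172, 11, 8) cent [218.7 176.6]
top area 95.0 ell [169.8 210.3  10.9  15.4 162.3] bb (164, 203, 12, 15) cent [169.7 209.1]
(array([0.48961168, 0.21921518, 0.09328069]), np.float64(0.006962148103908184))
lying
top area 192.0 ell [161.9 261.7  20.2  21.9  63.6] bb (152, 253, 22, 20) cent [162.2 261.7]
shell
side area 455.0 ell [381.2 264.3  18.3  33.8  98.1] bb (365, 255, 34, 19) cent [381.  264.4]
top area 487.5 ell [392.8 174.9  25.3  26.   56. ] bb (380, 162, 26, 26) cent [392.7 175. ]
[ 0.59103167 -0.32780791  0.067     ]
postTraceback (most recent call last):
  File "<stdin>", line 10, in <module>
  File "m.py", line 5, in blob
    cs,_=cv2.findContours(m,cv2.RETR_EXTERNAL,cv2.CHAIN_APPROX_NONE); c=max(cs,key=cv2.contourArea)+[[x,y]]
                                                                        ~~~^^^^^^^^^^^^^^^^^^^^^^^^
ValueError: max() iterable argument is empty
```

View pics/c2.png

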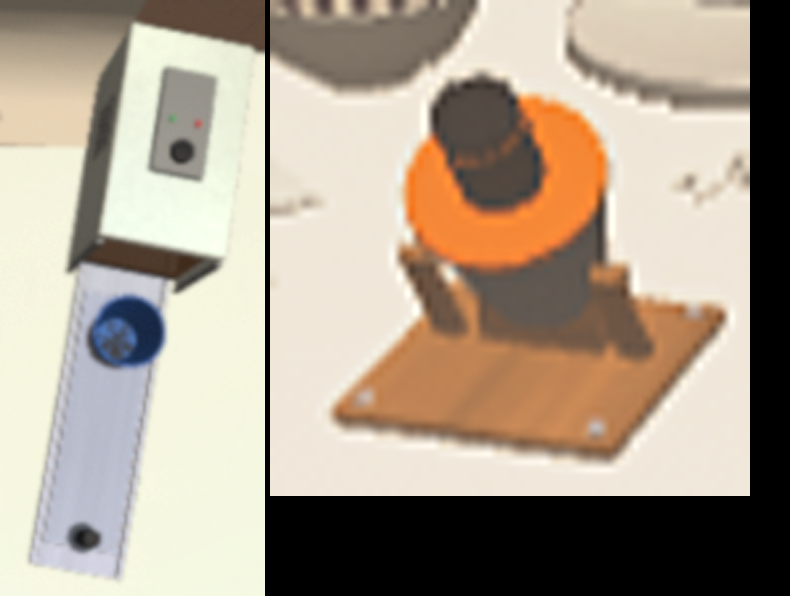

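The enlarged views show the grip cap centre at side ~ (216,167.5), the flange centre at (219.5,177.5) and the post top at top ~ (378,253). The foot screws are at top (175.5,180.5), (198,209.5), (171.3,231.3) and (148.3,201.8).

Run:
```python
from m import *
P=lambda x:print(np.round(x,4))
sc=np.array([onz("top",u,.012) for u in[(175.5,180.5),(198,209.5),(171.3,231.3),(148.3,201.8)]]);P(sc)
c=sc.mean(0);print("foot c",c);E=sc[1]-sc[0],sc[2]-sc[1]
for e in E: print(np.linalg.norm(e),np.degrees(np.arctan2(e[1],e[0])))
F,_=tri((219.5,177.6),(168.6,206.5));print("F",F,_)
# grip cap: black extent in top
G=cv2.cvtColor(ims["top"],cv2.COLOR_BGR2GRAY)[196:222,160:182];print(G)
for k in[(170.3,211.8),(170.6,213)]: print("cap",tri((216,167.5),k))
post=onz("top",(378.2,253),.054);sh=onz("top",(392.85,174.9),.067);print("post",post,"shell",sh,sh-post,np.linalg.norm((sh-post)[:2]))
print("side proj",proj("side",[sh,post]))
ths=onz("side",(381.2,264.3),.067);print("shell side",ths)
```

```text
[[0.5708 0.2299 0.012 ]
 [0.4958 0.167  0.012 ]
 [0.4371 0.235  0.012 ]
 [0.5128 0.2999 0.012 ]]
foot c [0.50413826 0.23297163 0.012     ]
0.09786288387116679 -139.98705459386468
0.0898536548503273 130.80424654758713
F [0.49843187 0.22642028 0.08090046] 0.0040593108685206
[[ 95 100 100 101 101 101 100 101 101 100 101 101 101 102 102 101 100  99
   95  84  68  61]
 [100 101 101 101 101 101 101 101 101 101 101 101 101 101 101 101 101 101
   99  94  81  68]
 [101 101 100 101 102 101 101 101 101 101 101 101 101 101 101 101 101 101
  100  98  92  82]
 [101 101 101 100 101 101 101 100 101 101 101 101 101 101 101 101 100 100
  101 100  99  93]
 [100 101 101 101 101 101 100  98  97  97  97  97 100 100 101 101 101 101
  100 100 100  98]
 [101 100 101 101 100  97  92  83  78  78  80  86  93  98 100 101 101 101
  100 101 100  99]
 [101 101 101  99  95  83  71  57  51  50  51  60  73  85  94  99 100 100
  101 100 100 100]
 [101 101 100  94  81  61  43  32  27  27  29  33  44  61  80  94  99 100
  101 100 100 101]
 [101 101  97  82  61  37  25  20  22  24  27  26  28  36  58  84  97 100
  100 100
[... 1321 characters left out ...]
  99  99  99  99  97  90  83  75  68  70  74  82  88  91  90  90
   86  83  81  81]
 [ 90  91  94  95  97  99  98  97  95  92  90  90  90  92  92  91  90  89
   87  85  82  82]
 [ 99  93  94  93  93  93  92  91  91  91  91  92  91  90  89  89  88  89
   89  87  84  82]]
cap (array([0.48297691, 0.21151726, 0.12087404]), np.float64(0.0039784323289767795))
cap (array([0.48106007, 0.20992698, 0.12187658]), np.float64(0.006133602196688108))
post [ 0.3949294  -0.29484512  0.054     ] shell [ 0.59108903 -0.32806164  0.067     ] [ 0.19615963 -0.03321652  0.013     ] 0.198952098392178
side proj [[378.23936805 262.96731594]
 [291.81168619 291.44582113]]
shell side [ 0.59278102 -0.33504776  0.067     ]
```

```bash
cat >> h.py <<'E'
u0=np.r_[np.sin(.56)*np.array([np.cos(np.radians(-139.7)),np.sin(np.radians(-139.7))]),np.cos(.56)]
def rot(o): w,x,y,z=o["eef_rot"]; return Ro.from_quat([x,y,z,w])
def align(R,z):  # turn R minimally so tool z = z
    a=R.as_matrix()[:,2]; ax=np.cross(a,z); s=np.linalg.norm(ax)
    return Ro.from_rotvec(ax/max(s,1e-9)*np.arctan2(s,a@z))*R
def plan(p,R,n):  # n equal rows; shift in the axes before each turn / after
    o=get_obs(); A=rot(o); w=(A.inv()*R).as_rotvec(); d=(p-o["eef_pos"])
    print("turn/row",np.round(w/n,4),"deg/row",np.degrees(np.linalg.norm(w))/n)
    for i in range(n):
        a=A*Ro.from_rotvec(w*i/n); b=A*Ro.from_rotvec(w*(i+1)/n)
        print(i,"before",np.round(a.inv().apply(d/n)*1e3,1),"after",np.round(b.inv().apply(d/n)*1e3,1))
E
python3 - <<'E'
from m import *
G=np.array([.489,.218,.102]);T=G-.019*u0;print("u",u0,"T",T)
R=align(rot(get_obs()),-u0);print(R.as_matrix())
plan(T+.085*u0,R,10)
# tray direction from the track's left edge in top view
a,b=[onz("top",(345+x/2.65,50+y/2.65),.005) for x,y in[(80,265),(30,560)]];print(np.degrees(np.arctan2(*(a-b)[1::-1])))
a,b=[onz("top",(345+x/2.65,50+y/2.65),.14) for x,y in[(102,235),(132,25)]];print("box roof edge",a,b,np.degrees(np.arctan2(*(a-b)[1::-1])))
a=[onz("top",(345+x/2.65,50+y/2.65),.14) for x,y in[(102,236),(222,258)]];print("front roof",a,np.linalg.norm(a[0]-a[1]))
E
```

```text
u [-0.40511889 -0.3435658   0.84725511] T [0.49669726 0.22452775 0.08590215]
[[-0.87339516  0.27029535  0.40511889]
 [ 0.4194061   0.8402744   0.3435658 ]
 [-0.24754679  0.46997804 -0.84725511]]
turn/row [-0.0497 -0.0261  0.    ] deg/row 3.2175282990102216
0 before [-35.6 -22.1   7.3] after [-35.4 -22.4   7.1]
1 before [-35.4 -22.4   7.1] after [-35.2 -22.8   6.9]
2 before [-35.2 -22.8   6.9] after [-35.1 -23.1   6.7]
3 before [-35.1 -23.1   6.7] after [-34.9 -23.4   6.4]
4 before [-34.9 -23.4   6.4] after [-34.7 -23.7   6.2]
5 before [-34.7 -23.7   6.2] after [-34.6 -24.    5.9]
6 before [-34.6 -24.    5.9] after [-34.4 -24.3   5.6]
7 before [-34.4 -24.3   5.6] after [-34.3 -24.6   5.3]
8 before [-34.3 -24.6   5.3] after [-34.1 -24.8   4.9]
9 before [-34.1 -24.8   4.9] after [-34.  -25.1   4.6]
-9.255854590605143
box roof edge [ 0.66510644 -0.28651812  0.14      ] [ 0.86414275 -0.31679659  0.14      ] 171.35017802903988
front roof [array([ 0.66419497, -0.28651284,  0.14      ]), array([ 0.64799706, -0.39587653,  0.14      ])] 0.11055671609735028
```

>>> servo_tool(commands="-0.05 -0.026 0 -35.5 -22 7 1;-0.05 -0.026 0 -35.5 -22.5 7 1;-0.05 -0.026 0 -35 -23 7 1;-0.05 -0.026 0 -35 -23 6.5 1;-0.05 -0.026 0 -35 -23.5 6.5 1")

```text
time_s: 0.72
eef_pos: [0.3388, 0.3633, 0.1948]
eef_rot: [0.088, 0.188, 0.972, 0.111]
wrist_force: [-0.1, 0.4, 0.7]
opening: 0.999
grasp_force: 0.0
```

>>> servo_tool(commands="-0.05 -0.026 0 -34.5 -24 6 1;-0.05 -0.026 0 -34.5 -24 5.5 1;-0.05 -0.026 0 -34.5 -24.5 5.5 1;-0.05 -0.026 0 -34 -25 5 1;0 0 0 0 0 0 1")

```text
time_s: 1.35
eef_pos: [0.4375, 0.2257, 0.1653]
eef_rot: [0.156, 0.187, 0.95, 0.196]
wrist_force: [-0.2, -0.9, 0.6]
opening: 0.999
grasp_force: 0.0
```

Run:
```python
from m import *
o=get_obs();print(o["time_s"],o["eef_pos"],o["q"])
G=np.array([.489,.218,.102]);T=G-.019*u0
plan(T+.085*u0,align(rot(o),-u0),1)
s=camera("side");t=camera("top");cv2.imwrite("pics/side1.png",s);cv2.imwrite("pics/top1.png",t)
f=lambda im,x,y,w,h,k:cv2.resize(im[y:y+h,x:x+w],None,fx=k,fy=k,interpolation=cv2.INTER_CUBIC)
c=np.zeros((560,800,3),np.uint8);c[:,:400]=f(s,170,80,100,140,4);c[:,400:]=np.clip(f(t,130,160,100,140,4).astype(int)*3//2,0,255)
cv2.imwrite("pics/pre.png",c)
print("TCP px",proj("side",o["eef_pos"]),proj("top",o["eef_pos"]))
```

```text
1.35 [0.4374913  0.22572727 0.16525597] [ 0.02464813 -0.24974384  2.25431427  0.44697487  0.78138446 -1.42033147]
turn/row [-0.0478 -0.0249  0.    ] deg/row 3.08859930028419
0 before [-32.9 -21.8   6. ] after [-32.7 -22.1   5.8]
TCP px [[196.75454884 154.28969238]] [[158.81819252 229.63672168]]
```

View pics/pre.png

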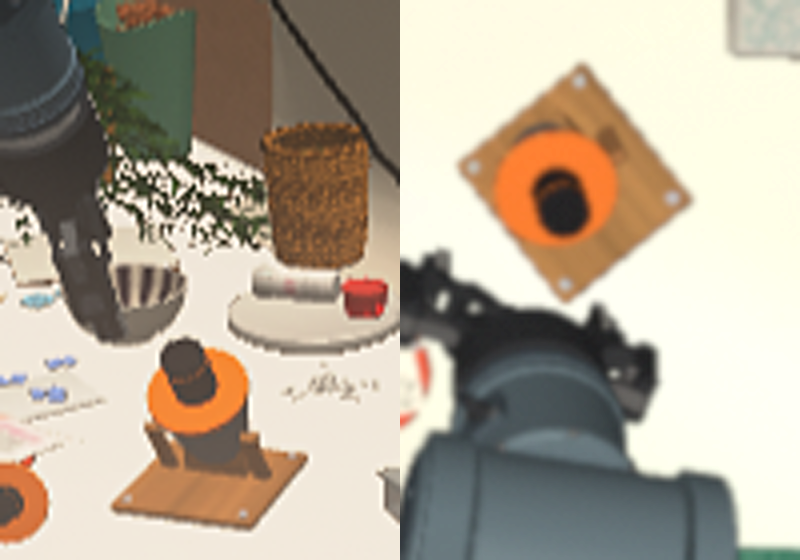

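The view shows the open gripper short of the grip (cap now at crop (187,360)), with the stand undisturbed. I'll finish the tenth row and settle.

>>> servo_tool(commands="-0.048 -0.025 0 -32.5 -22 6 1;0 0 0 0 0 0 1")

```text
time_s: 1.7
eef_pos: [0.4614, 0.1982, 0.1585]
eef_rot: [0.172, 0.183, 0.943, 0.217]
wrist_force: [-0.5, 0.9, -0.7]
opening: 1.001
grasp_force: 0.0
```

Run:
```python
from m import *
o=get_obs();print(o["eef_pos"],o["q"])
G=np.array([.489,.218,.102]);T=G-.019*u0
plan(T,align(rot(o),-u0),1)
s=camera("side");t=camera("top");cv2.imwrite("pics/side1.png",s);cv2.imwrite("pics/top1.png",t)
f=lambda im,x,y,w,h,k:cv2.resize(im[y:y+h,x:x+w],None,fx=k,fy=k,interpolation=cv2.INTER_CUBIC)
c=np.zeros((560,800,3),np.uint8);c[:,:400]=f(s,170,80,100,140,4);c[:,400:]=np.clip(f(t,130,160,100,140,4).astype(int)*3//2,0,255)
ax=[o["eef_pos"]-k*rot(o).as_matrix()[:,2] for k in(0,-.04,-.085,-.12)]
for n,x0,y0,dx in(("side",170,80,0),("top",130,160,400)):
    for p in proj(n,np.array(ax)): cv2.circle(c,(int((p[0]-x0)*4+dx),int((p[1]-y0)*4)),3,(0,255,0),-1)
cv2.imwrite("pics/pre2.png",c)
```

```text
[0.4614156  0.19824442 0.15849471] [-0.09111881 -0.21628238  2.26560933  0.58068348  0.76857305 -1.63580945]
turn/row [ 0.0018 -0.0022 -0.    ] deg/row 0.1644096225427231
0 before [-2.  -2.6 84.8] after [-1.8 -2.5 84.8]
```

View pics/pre2.png

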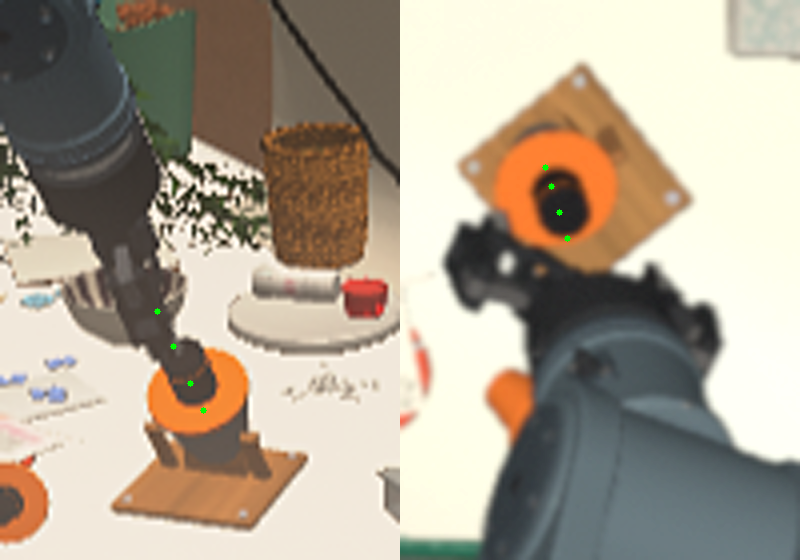

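The view shows the tool axis (green dots) running down the grip within ~1 px in both pictures, with the grip at side crop (193,375) and top crop (562,205). Advancing.

>>> servo_tool(commands="0 0 0 -2 -2.5 25 1;0 0 0 0 0 30 1;0 0 0 0 0 20 1;0 0 0 0 0 9 1;0 0 0 0 0 0 1")

```text
time_s: 2.42
eef_pos: [0.4956, 0.2259, 0.0869]
eef_rot: [0.171, 0.182, 0.944, 0.217]
wrist_force: [-0.1, 0.7, 0.8]
opening: 1.003
grasp_force: 0.0
```

>>> servo_tool(commands="0 0 0 0 0 0 0.35;0 0 0 0 0 0 0.2;0 0 0 0 0 0 0;0 0 0 0 0 0 0")

```text
time_s: 2.92
eef_pos: [0.4965, 0.2244, 0.0878]
eef_rot: [0.173, 0.183, 0.943, 0.217]
wrist_force: [-7.2, -4.6, 8.6]
opening: 0.362
grasp_force: 58.1
```

>>> servo_tool(commands="0 0 0 0 0 -4 0;0 0 0 0 0 -8 0;0 0 0 0 0 -15 0;0 0 0 0 0 -20 0;0 0 0 0 0 -25 0")

```text
time_s: 3.55
eef_pos: [0.4662, 0.1994, 0.1482]
eef_rot: [0.172, 0.183, 0.943, 0.217]
wrist_force: [0.2, 0.1, -1.9]
opening: 0.362
grasp_force: 59.5
```

>>> servo_tool(commands="0 0 0 0 0 -30 0;0 0 0 0 0 -30 0;0 0 0 0 0 0 0")

```text
time_s: 3.92
eef_pos: [0.4438, 0.1782, 0.201]
eef_rot: [0.175, 0.183, 0.943, 0.217]
wrist_force: [1.0, 1.1, -1.3]
opening: 0.36
grasp_force: 59.6
```

Run:
```python
from m import *
o=get_obs();print(o["time_s"],o["eef_pos"],o["wrist_force"],o["opening"],o["q"])
R=align(rot(o),np.r_[0,0,-1]);print(R.as_matrix())
plan(np.array([.50,0.0,.27]),R,7)
```

```text
3.925 [0.44380172 0.17815118 0.20095387] [ 1.01822202  1.06580828 -1.30309707] 0.3598068594857606 [-0.16184919 -0.37022534  2.27950218  0.5374832   0.9163848  -1.61376343]
[[-9.27549452e-01  3.73700434e-01 -1.05654032e-17]
 [ 3.73700434e-01  9.27549452e-01 -5.44964234e-17]
 [-1.05654032e-17 -5.44964234e-17 -1.00000000e+00]]
turn/row [0.0712 0.0377 0.    ] deg/row 4.6185293828486165
0 before [-20.2 -14.5 -13.8] after [-19.7 -15.5 -13.5]
1 before [-19.7 -15.5 -13.5] after [-19.2 -16.5 -13.1]
2 before [-19.2 -16.5 -13.1] after [-18.7 -17.4 -12.6]
3 before [-18.7 -17.4 -12.6] after [-18.2 -18.3 -12. ]
4 before [-18.2 -18.3 -12. ] after [-17.8 -19.1 -11.4]
5 before [-17.8 -19.1 -11.4] after [-17.3 -19.9 -10.7]
6 before [-17.3 -19.9 -10.7] after [-17.  -20.6  -9.9]
```

>>> servo_tool(commands="0.071 0.038 0 -20 -15 -13.5 0;0.071 0.038 0 -19.5 -16 -13.5 0;0.071 0.038 0 -19 -17 -13 0;0.071 0.038 0 -18.5 -18 -12.5 0;0.071 0.038 0 -18 -19 -12 0")

```text
time_s: 4.55
eef_pos: [0.4822, 0.0491, 0.245]
eef_rot: [0.046, 0.189, 0.979, 0.063]
wrist_force: [0.2, 0.4, -1.6]
opening: 0.364
grasp_force: 59.6
```

>>> servo_tool(commands="0.071 0.038 0 -17.5 -19.5 -11 0;0.071 0.038 0 -17 -20 -10 0;0 0 0 0 0 0 0")

```text
time_s: 4.92
eef_pos: [0.499, -0.0019, 0.2634]
eef_rot: [-0.004, 0.19, 0.982, 0.001]
wrist_force: [-0.2, 0.1, -2.1]
opening: 0.359
grasp_force: 59.7
```

Run:
```python
from m import *
o=get_obs();print(o["time_s"],o["eef_pos"],o["wrist_force"],o["q"])
R=align(rot(o),np.r_[0,0,-1])
plan(np.array([.592,-.33,.19]),R,9)
```

```text
4.925 [ 0.49898981 -0.00194089  0.26340164] [-0.24733314  0.12989072 -2.11668745] [-0.24338043 -0.01431814  1.75095689  0.0017951   1.41216812 -1.43314764]
turn/row [ 0.0001 -0.0008  0.    ] deg/row 0.04729158787092795
0 before [-23.2 -30.    8. ] after [-23.2 -30.    8. ]
1 before [-23.2 -30.    8. ] after [-23.2 -30.    8. ]
2 before [-23.2 -30.    8. ] after [-23.2 -30.    8. ]
3 before [-23.2 -30.    8. ] after [-23.2 -30.    8. ]
4 before [-23.2 -30.    8. ] after [-23.2 -30.    8.1]
5 before [-23.2 -30.    8.1] after [-23.2 -30.    8.1]
6 before [-23.2 -30.    8.1] after [-23.2 -30.    8.1]
7 before [-23.2 -30.    8.1] after [-23.2 -30.    8.1]
8 before [-23.2 -30.    8.1] after [-23.2 -30.    8.2]
```

>>> servo_tool(commands="0 0 0 -23 -30 4 0;0 0 0 -23 -30 4 0;0 0 0 -23 -30 6 0;0 0 0 -23 -30 6 0;0 -0.007 0 -23 -30 6 0")

```text
time_s: 5.55
eef_pos: [0.5484, -0.1832, 0.2356]
eef_rot: [-0.0, 0.189, 0.982, 0.001]
wrist_force: [0.3, -0.1, -2.2]
opening: 0.359
grasp_force: 59.9
```

>>> servo_tool(commands="0 0 0 -23 -30 8 0;0 0 0 -23 -30 10 0;0 0 0 -23 -30 12 0;0 0 0 -23 -30 12 0;0 0 0 0 0 0 0")

```text
time_s: 6.18
eef_pos: [0.5883, -0.3298, 0.1917]
eef_rot: [-0.001, 0.19, 0.982, 0.002]
wrist_force: [-0.3, 0.6, -2.1]
opening: 0.36
grasp_force: 60.1
```

Run:
```python
from m import *
o=get_obs();print(o["time_s"],o["eef_pos"],rot(o).as_matrix()[:,2])
s=camera("side");t=camera("top");cv2.imwrite("pics/side2.png",s);cv2.imwrite("pics/top2.png",t)
f=lambda im,x,y,w,h,k:cv2.resize(im[y:y+h,x:x+w],None,fx=k,fy=k,interpolation=cv2.INTER_CUBIC)
c=np.zeros((600,800,3),np.uint8);c[:]=0;c[:,:480]=f(s,330,170,80,120,5)[:,:400].repeat(1,1) if False else f(s,325,180,96,120,5);c[:600,480:]=np.clip(f(t,355,135,64,120,5).astype(int)*3//2,0,255)
cv2.imwrite("pics/over.png",c)
```

```text
6.175 [ 0.58832245 -0.32975988  0.19173315] [-0.00195738  0.00391471 -0.99999042]
```

View pics/over.png

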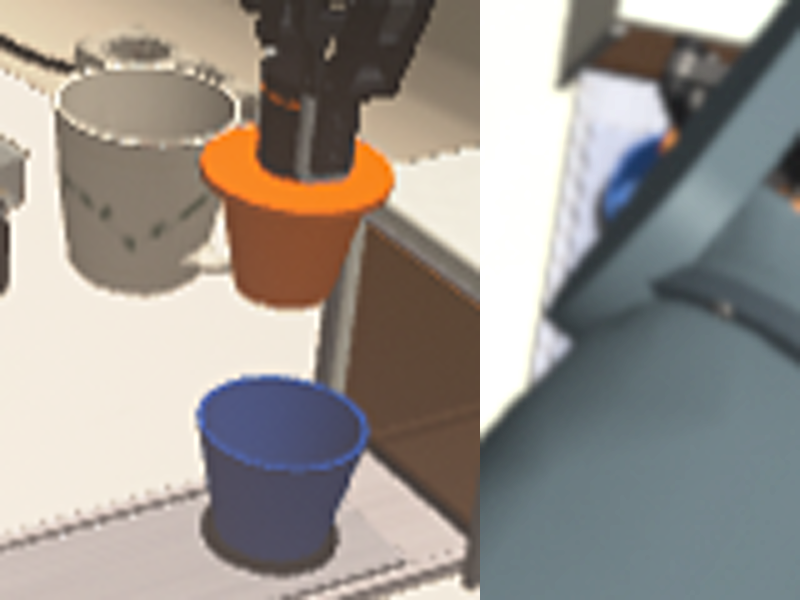

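The picture shows the core hanging upright over the shell, with the flange face centred at side ~ (384.4,213.8) and the shell rim at (381.5,264.6). The top view is blocked by the arm. I'll work out the offset from the side view.

Run:
```python
from m import *
ims["side"]=cv2.imread("pics/side2.png")
o=get_obs();p=o["eef_pos"]
a=blob("side",(8,200,200),(20,255,255),(360,200,50,30))[1];b=blob("side",(105,100,40),(125,255,255),(355,245,50,60))[1]
blob("side",(3,120,60),(20,255,255),(360,200,50,45))
for uv in(a[0],(384.4,213.8)):
  for off in(.009,.011,.013):
    F=onz("side",uv,p[2]-off+.006);S=onz("side",b[0],.067);print(off,np.round(F,4),"F-tcp",np.round((F-p)[:2],4),"S-F",np.round((S-F)[:2],4))
R=align(rot(o),np.r_[0,0,-1]);Rm=rot(o).as_matrix();print(Rm)
# cone's small end as seen in the side view
print(proj("side",np.array([[*(p[:2]),p[2]-.005],[*p[:2],p[2]-.061]])))
```

```text
side area 267.5 ell [384.2 213.6  16.6  38.3  96.7] bb (365, 206, 38, 17) cent [384.4 215.2]
side area 455.0 ell [381.2 264.3  18.3  33.8  98.1] bb (365, 255, 34, 19) cent [381.  264.4]
side area 739.0 ell [383.2 221.   38.6  40.8  98.2] bb (365, 204, 39, 37) cent [383.3 221.2]
0.009 [ 0.5828 -0.3367  0.1906] F-tcp [-0.006 -0.009] S-F [0.0099 0.0016]
0.011 [ 0.5856 -0.3341  0.1886] F-tcp [-0.0032 -0.0064] S-F [ 0.007 -0.001]
0.013 [ 0.5884 -0.3315  0.1866] F-tcp [-0.0004 -0.0037] S-F [ 0.0042 -0.0036]
0.009 [ 0.5824 -0.3376  0.1906] F-tcp [-0.0063 -0.0099] S-F [0.0102 0.0026]
0.011 [ 0.5852 -0.335   0.1886] F-tcp [-0.0035 -0.0073] S-F [ 0.0074 -0.    ]
0.013 [ 0.5881 -0.3324  0.1866] F-tcp [-0.0007 -0.0047] S-F [ 0.0046 -0.0026]
[[-9.28223899e-01  3.72021071e-01 -8.46454799e-04]
 [ 3.72016334e-01  9.28219869e-01  3.42368258e-03]
 [ 2.05937822e-03  2.86304898e-03 -9.99993781e-01]]
[[383.06309882 211.87200136]
 [380.32125489 236.28613815]]
```

>>> servo_tool(commands="0.003 0 0 -3.7 1.5 15 0;0 0 0 0 0 20 0;0 0 0 0 0 20 0;0 0 0 0 0 15 0;0 0 0 0 0 0 0")

```text
time_s: 6.9
eef_pos: [0.5922, -0.3282, 0.123]
eef_rot: [-0.002, 0.189, 0.982, -0.0]
wrist_force: [-0.1, 0.0, -1.3]
opening: 0.363
grasp_force: 60.1
```

Run:
```python
from m import *
o=get_obs();p=o["eef_pos"];print(o["time_s"],p,o["wrist_force"])
s=camera("side");ims["side"]=s;cv2.imwrite("pics/side3.png",s)
a=blob("side",(8,200,200),(20,255,255),(360,200,50,60))[1];b=(381.2,264.3)
for off in(.010,.012,.014):
    F=onz("side",a[0],p[2]-off+.006);S=onz("side",b,.067);print(off,np.round(F,4),"S-F",np.round((S-F)[:2],4))
cv2.imwrite("pics/low.png",cv2.resize(s[215:300,335:435],None,fx=7,fy=7,interpolation=cv2.INTER_CUBIC))
```

```text
6.9 [ 0.59215401 -0.32815292  0.1230341 ] [-0.09133856  0.03356839 -1.3229522 ]
side area 267.0 ell [381.8 242.4  17.8  37.   97.6] bb (364, 234, 36, 18) cent [381.8 244.2]
0.01 [ 0.5912 -0.3312  0.119 ] S-F [ 0.0016 -0.0038]
0.012 [ 0.5937 -0.3289  0.117 ] S-F [-0.0009 -0.0061]
0.014 [ 0.5961 -0.3267  0.115 ] S-F [-0.0033 -0.0084]
```

View pics/low.png

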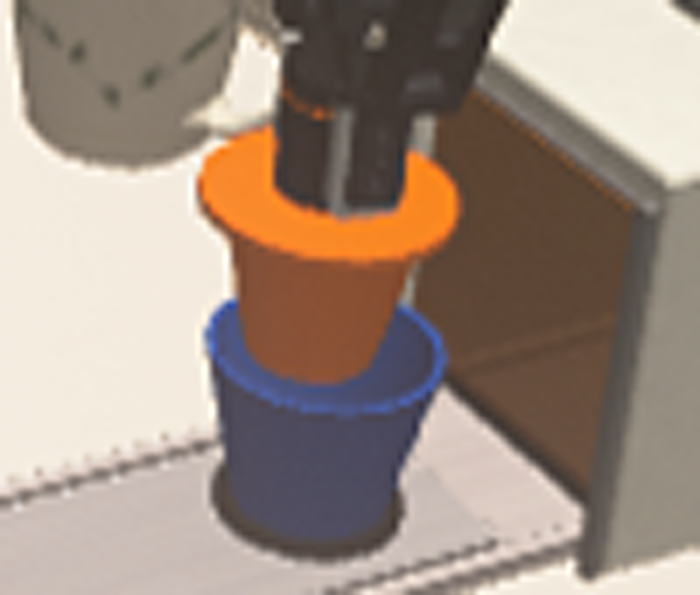

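The crop shows the core's small end just inside the mouth, ~3–4 mm to the camera's left of the rim centre (crop 314 vs 327). That fits an offset along tool x in the grip. I'll correct it and go lower.

>>> servo_tool(commands="0 0 0 -3.2 -1.2 8 0;0 0 0 0 0 8 0;0 0 0 0 0 7 0;0 0 0 0 0 0 0")

```text
time_s: 7.45
eef_pos: [0.5952, -0.3309, 0.1014]
eef_rot: [-0.001, 0.189, 0.982, -0.001]
wrist_force: [0.1, 0.3, -1.6]
opening: 0.361
grasp_force: 60.1
```

Run:
```python
from m import *
o=get_obs();p=o["eef_pos"];print(o["time_s"],p,o["wrist_force"],o["torque"])
s=camera("side");ims["side"]=s;cv2.imwrite("pics/side4.png",s)
a=blob("side",(8,200,200),(20,255,255),(360,220,50,60))[1]
blob("side",(105,100,40),(125,255,255),(355,235,55,75))
# horizontal (camera-right) offset of flange from rim, both brought to rim height
S=onz("side",(381.3,264.4),.067)
for off in(.010,.012,.014): 
    F=onz("side",a[0],p[2]-off+.006);print(off,np.round((S-F)[:2],4),"right",(S-F)[:2]@[.845,-.535])
```

```text
7.45 [ 0.59522033 -0.33094411  0.10136392] [ 0.0768229   0.29797745 -1.64362112] [ 0.0701361  -0.11238938 -0.04228627]
side area 266.5 ell [382.9 251.6  18.4  36.3  97.8] bb (365, 243, 36, 19) cent [383.  253.4]
side area 7.0 ell [368.3 264.1   6.5  12.2 158.1] bb (365, 258, 6, 13) cent [366.9 263.7]
0.01 [-0.0016 -0.0013] right -0.0006585367730908996
0.012 [-0.004  -0.0035] right -0.0014927099976456413
0.014 [-0.0063 -0.0057] right -0.0023268832222005363
```

>>> servo_tool(commands="0 0 0 0 0 5 0;0 0 0 0 0 5 0;0 0 0 0 0 3 0;0 0 0 0 0 0 0")

```text
time_s: 8.0
eef_pos: [0.5955, -0.3312, 0.089]
eef_rot: [-0.0, 0.189, 0.982, -0.001]
wrist_force: [0.3, 0.7, -1.6]
opening: 0.36
grasp_force: 60.1
```

>>> servo_tool(commands="0 0 0 0 0 2 0;0 0 0 0 0 2 0;0 0 0 0 0 1 0;0 0 0 0 0 0 0")

```text
time_s: 8.5
eef_pos: [0.5957, -0.3314, 0.0844]
eef_rot: [-0.0, 0.189, 0.982, -0.001]
wrist_force: [0.3, -0.3, -2.1]
opening: 0.36
grasp_force: 60.1
```

>>> servo_tool(commands="0 0 0 0 0 1.5 0;0 0 0 0 0 1.5 0;0 0 0 0 0 1 0;0 0 0 0 0 0 0")

```text
time_s: 9.0
eef_pos: [0.5957, -0.3314, 0.0803]
eef_rot: [-0.0, 0.189, 0.982, -0.001]
wrist_force: [0.2, -0.7, -1.8]
opening: 0.359
grasp_force: 60.1
```

>>> servo_tool(commands="0 0 0 0 0 1 0;0 0 0 0 0 1 0;0 0 0 0 0 0 0")

```text
time_s: 9.38
eef_pos: [0.5957, -0.3314, 0.0783]
eef_rot: [-0.0, 0.189, 0.982, -0.001]
wrist_force: [-0.2, 0.1, -2.7]
opening: 0.36
grasp_force: 60.1
```

Run:
```python
from m import *
o=get_obs();p=o["eef_pos"];print(o["time_s"],p,o["wrist_force"],o["torque"])
s=camera("side");ims["side"]=s;cv2.imwrite("pics/side5.png",s)
a=blob("side",(8,200,200),(20,255,255),(360,220,50,60))[1]
S=onz("side",(381.3,264.4),.067);F=onz("side",a[0],.073);print((S-F))
cv2.imwrite("pics/seat.png",cv2.resize(s[235:295,350:420],None,fx=8,fy=8,interpolation=cv2.INTER_CUBIC))
```

```text
9.375 [ 0.59568118 -0.33138623  0.07832211] [-0.21462784  0.08101544 -2.66506173] [-0.04443835  0.00142043 -0.02654516]
side area 260.5 ell [382.1 260.8  18.7  36.   98.2] bb (365, 252, 35, 19) cent [382.1 262.8]
[-0.00393116 -0.00264901 -0.006     ]
```

View pics/seat.png

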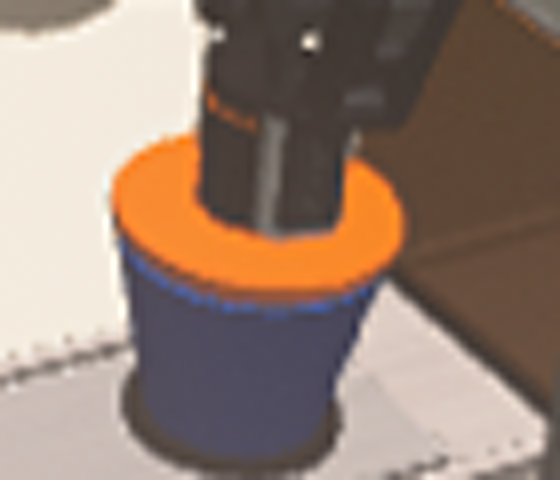

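The crop shows the flange (centre ~ (382,261)) just above the blue rim, level and well centred, with perhaps 1–2 mm left to go.

>>> servo_tool(commands="0 0 0 0 0 1 0;0 0 0 0 0 0 0")

```text
time_s: 9.68
eef_pos: [0.5957, -0.3314, 0.0774]
eef_rot: [-0.0, 0.189, 0.982, -0.001]
wrist_force: [0.2, -0.0, -1.6]
opening: 0.356
grasp_force: 60.1
```

>>> servo_tool(commands="0 0 0 0 0 1 0;0 0 0 0 0 0 0")

```text
time_s: 9.93
eef_pos: [0.5957, -0.3314, 0.0763]
eef_rot: [-0.0, 0.189, 0.982, -0.001]
wrist_force: [0.8, -0.3, -2.1]
opening: 0.361
grasp_force: 60.1
```

>>> servo_tool(commands="0 0 0 0 0 0.5 0;0 0 0 0 0 0 0")

```text
time_s: 10.18
eef_pos: [0.5957, -0.3314, 0.0759]
eef_rot: [-0.0, 0.189, 0.982, -0.001]
wrist_force: [0.2, -0.5, -2.9]
opening: 0.362
grasp_force: 60.1
```

>>> servo_tool(commands="0 0 0 0 0 0.6 0;0 0 0 0 0 0 0")

```text
time_s: 10.42
eef_pos: [0.5958, -0.3315, 0.0757]
eef_rot: [0.0, 0.189, 0.982, -0.001]
wrist_force: [-1.9, 0.6, -0.1]
opening: 0.359
grasp_force: 60.4
```

>>> servo_tool(commands="0 0 0 0 0 0.6 0;0 0 0 0 0 0 0")

```text
time_s: 10.68
eef_pos: [0.5961, -0.3316, 0.0756]
eef_rot: [0.0, 0.189, 0.982, -0.001]
wrist_force: [-2.8, 1.8, 5.2]
opening: 0.359
grasp_force: 60.8
```

Run:
```python
from m import *
o=get_obs();p=o["eef_pos"];print(o["time_s"],p,o["wrist_force"],o["torque"])
s=camera("side");ims["side"]=s;cv2.imwrite("pics/side6.png",s)
a=blob("side",(8,200,200),(20,255,255),(360,220,50,60))[1]
b=blob("side",(105,60,30),(130,255,255),(355,235,55,75))
for c in(375,379,383,387):print(c,[tuple(int(v) for v in s[r,c]) for r in range(268,278)])
```

```text
10.675 [ 0.5960858  -0.33159449  0.07563564] [-2.84957181  1.77883432  5.17848799] [0.48991025 0.2558793  0.00092233]
side area 259.5 ell [382.2 261.8  18.9  35.8  98.5] bb (365, 253, 35, 19) cent [382.1 263.8]
side area 0.5 ell [394. 273.   0.   0.   0.] bb (393, 273, 3, 2) cent [394.2 273.2]
375 [(49, 140, 250), (50, 139, 252), (53, 122, 236), (60, 84, 137), (76, 82, 109), (92, 73, 75), (94, 75, 79), (93, 75, 79), (94, 77, 82), (94, 75, 80)]
379 [(46, 138, 249), (48, 139, 250), (49, 139, 251), (53, 127, 241), (58, 85, 141), (75, 82, 109), (93, 74, 75), (95, 75, 78), (95, 75, 78), (95, 75, 79)]
383 [(44, 138, 250), (46, 138, 249), (45, 139, 251), (47, 133, 249), (55, 106, 195), (62, 83, 138), (87, 75, 78), (95, 73, 76), (94, 74, 77), (94, 74, 78)]
387 [(44, 137, 249), (43, 137, 249), (45, 138, 250), (46, 133, 249), (53, 106, 202), (60, 84, 143), (84, 73, 75), (95, 73, 75), (94, 73, 76), (94, 74, 77)]
```

Contact: wrist force rose from -2 to +5 N at TCP z 0.0756. Releasing.

>>> servo_tool(commands="0 0 0 0 0 0 0.42;0 0 0 0 0 0 0.6;0 0 0 0 0 0 1;0 0 0 0 0 0 1;0 0 0 0 0 0 1")

```text
time_s: 11.35
eef_pos: [0.5958, -0.3315, 0.0747]
eef_rot: [-0.0, 0.189, 0.982, -0.001]
wrist_force: [0.3, -0.0, 0.2]
opening: 0.998
grasp_force: 0.0
```

>>> servo_tool(commands="0 0 0 0 0 -5 1;0 0 0 0 0 -15 1;0 0 0 0 0 -30 1;0 0 0 0 0 -40 1;0 0 0 0 0 -30 1")

```text
time_s: 11.98
eef_pos: [0.5965, -0.3317, 0.1983]
eef_rot: [0.001, 0.189, 0.982, -0.002]
wrist_force: [0.1, 0.3, 0.3]
opening: 0.995
grasp_force: 0.0
```

Run:
```python
from m import *
o=get_obs();p=o["eef_pos"];print(o["time_s"],p,o["wrist_force"],o["q"])
s=camera("side");ims["side"]=s;cv2.imwrite("pics/side7.png",s)
a=blob("side",(8,200,200),(20,255,255),(360,220,50,60))[1]
C=onz("side",a[0],.073);th=np.linspace(0,2*np.pi,60)
e=proj("side",C+np.c_[.0375*np.cos(th),.0375*np.sin(th),0*th]);print("level 75mm disc would be",np.round(np.ravel(cv2.fitEllipse(e.astype(np.float32))[0]+cv2.fitEllipse(e.astype(np.float32))[1])),cv2.fitEllipse(e.astype(np.float32))[2])
for c in(375,383,387):print(c,[tuple(int(v) for v in s[r,c]) for r in range(268,276)])
# post in both views, dark pixels
m=blob("side",(0,0,0),(180,255,95),(283,283,22,36))
R=Ro.from_matrix(np.array([[np.cos(0),0,0],[0,1,0],[0,0,1]]))
# target: tool down, tool y across the tray (tray az -9.3 deg), behind post
az=np.radians(-9.3);x=np.array([np.cos(az),np.sin(az),0])
for sg in(1,-1):
    X=sg*x;Z=np.r_[0,0,-1.];Rt=Ro.from_matrix(np.c_[X,np.cross(Z,X),Z]);print("turn z",(rot(o).inv()*Rt).as_rotvec())
```

```text
11.975 [ 0.59650321 -0.33167764  0.19832539] [0.09308325 0.27992292 0.3323128 ] [-0.67999595  0.43939884  1.34526985 -0.00202073  1.35271438 -1.86941   ]
side area 296.5 ell [382.2 261.9  18.7  35.9  98.4] bb (365, 253, 35, 19) cent [382.  263.2]
level 75mm disc would be [382. 262.  20.  37.] 98.1544189453125
375 [(50, 140, 250), (51, 139, 252), (54, 123, 237), (62, 86, 140), (75, 82, 111), (92, 75, 78), (95, 76, 81), (94, 77, 83)]
383 [(48, 139, 249), (48, 139, 250), (48, 140, 251), (48, 133, 249), (59, 110, 201), (65, 85, 139), (87, 76, 81), (95, 75, 78)]
387 [(46, 138, 249), (46, 138, 249), (47, 140, 251), (49, 134, 250), (54, 109, 203), (61, 85, 144), (85, 74, 79), (95, 74, 78)]
side area 135.5 ell [294.4 301.3  11.5  21.5 178. ] bb (290, 291, 9, 21) cent [294.4 301.2]
turn z [0.00452895 0.00512012 2.92295164]
turn z [-0.00348942  0.00308653 -0.21863322]
```

The core has settled: the flange ellipse matches a level 75 mm disc and no rim gap is visible. Next, move behind the post with the fingers shut.

Run:
```python
from m import *
o=get_obs();az=np.radians(-9.3);x=np.array([np.cos(az),np.sin(az),0]);X=-x;Z=np.r_[0,0,-1.];Rt=Ro.from_matrix(np.c_[X,np.cross(Z,X),Z])
plan(np.array([.395,-.297,.198])-.05*x,Rt,6)
```

```text
turn/row [-0.001   0.0015 -0.0364] deg/row 2.0890373276078242
0 before [41.8 -8.8  0.5] after [42.1 -7.3  0.6]
1 before [42.1 -7.3  0.6] after [42.3 -5.8  0.6]
2 before [42.3 -5.8  0.6] after [42.5 -4.2  0.7]
3 before [42.5 -4.2  0.7] after [42.6 -2.7  0.7]
4 before [42.6 -2.7  0.7] after [42.7 -1.1  0.8]
5 before [42.7 -1.1  0.8] after [42.7  0.4  0.9]
```

>>> servo_tool(commands="-0.001 0.0015 -0.0364 42 -8 0.5 1;-0.001 0.0015 -0.0364 42 -6.5 0.5 1;-0.001 0.0015 -0.0364 42.5 -5 0.5 0.5;-0.001 0.0015 -0.0364 42.5 -3.5 0.5 0;-0.001 0.0015 -0.0364 42.5 -2 0.5 0")

```text
time_s: 12.65
eef_pos: [0.3854, -0.2907, 0.1938]
eef_rot: [-0.003, 0.099, 0.995, 0.001]
wrist_force: [0.1, -1.0, 0.6]
opening: 0.381
grasp_force: 0.0
```

>>> servo_tool(commands="-0.001 0.0015 -0.0364 42.5 0 0.5 0;0 0 0 0 0 40 0;0 0 0 0 0 50 0;0 0 0 0 0 40 0;0 0 0 0 0 0 0")

```text
time_s: 13.28
eef_pos: [0.3424, -0.2797, 0.0609]
eef_rot: [-0.006, 0.081, 0.997, 0.005]
wrist_force: [0.2, 0.3, 0.3]
opening: -0.0
grasp_force: 0.0
```

Run:
```python
from m import *
o=get_obs();print(o["time_s"],o["eef_pos"],rot(o).as_matrix()[:,0],o["wrist_force"],o["opening"])
az=np.radians(-9.3);x=np.array([np.cos(az),np.sin(az),0]);X=-x;Z=np.r_[0,0,-1.];Rt=Ro.from_matrix(np.c_[X,np.cross(Z,X),Z])
plan(np.array([.395,-.297,.028])-.05*x,Rt,1)
```

```text
13.275 [ 0.34235858 -0.27970676  0.06093995] [-0.98671755  0.16197165  0.01239575] [0.19083714 0.2702828  0.34244403] -1.0130468371286601e-06
turn/row [ 0.0088 -0.0124 -0.0004] deg/row 0.869648776996186
0 before [-5.2 -8.8 32.8] after [-4.7 -8.6 32.9]
```

>>> servo_tool(commands="0.009 -0.012 0 -5 -8.5 15 0;0 0 0 0 0 18 0;0 0 0 -10 0 0 0;0 0 0 -5 0 0 0;0 0 0 0 0 0 0")

```text
time_s: 13.9
eef_pos: [0.3633, -0.2942, 0.0311]
eef_rot: [0.002, 0.081, 0.997, -0.003]
wrist_force: [-0.5, 1.1, -1.3]
opening: 0.0
grasp_force: 0.0
```

>>> servo_tool(commands="0 0 0 -5 0 0 0;0 0 0 -5 0 0 0;0 0 0 -5 0 0 0;0 0 0 0 0 0 0")

```text
time_s: 14.4
eef_pos: [0.3772, -0.2957, 0.0296]
eef_rot: [0.002, 0.081, 0.997, -0.002]
wrist_force: [-0.3, 0.4, -0.2]
opening: -0.003
grasp_force: 0.0
```

Run:
```python
from m import *
o=get_obs();print(o["time_s"],o["eef_pos"],rot(o).as_matrix()[:,0],o["wrist_force"])
s=camera("side");ims["side"]=s
blob("side",(8,200,200),(20,255,255),(360,220,50,60))
```

```text
14.4 [ 0.37719786 -0.29569525  0.02964262] [-0.98686149  0.16152942 -0.00355655] [-0.29928494  0.38999093 -0.18022218]
side area 301.5 ell [382.7 261.8  18.5  35.7  98.5] bb (365, 253, 36, 19) cent [382.3 263.2]
```

>>> servo_tool(commands="0 0 0 -5 0 0 0;0 0 0 -7 0 0 0;0 0 0 -8 0 0 0;0 0 0 -8 0 0 0;0 0 0 -8 0 0 0")

```text
time_s: 15.08
eef_pos: [0.4128, -0.3013, 0.0295]
eef_rot: [0.001, 0.081, 0.997, -0.002]
wrist_force: [-2.5, -0.7, -2.4]
opening: -0.003
grasp_force: 1.4
```

Run:
```python
from m import *
o=get_obs();print(o["time_s"],o["eef_pos"],rot(o).as_matrix()[:,0],o["wrist_force"])
s=camera("side");ims["side"]=s
blob("side",(8,200,200),(20,255,255),(360,210,80,70))
blob("side",(0,0,0),(180,255,95),(283,263,50,56))
```

```text
15.075 [ 0.41277684 -0.3012553   0.02951304] [-0.98684038  0.16167182 -0.00287846] [-2.51306082 -0.69163182 -2.44674318]
side area 289.5 ell [396.9 257.8  18.2  35.5  98.7] bb (380, 249, 35, 19) cent [396.6 259.2]
side area 734.5 ell [306.4 283.   33.4  52.6 150.2] bb (288, 263, 36, 45) cent [305.1 283.7]
```

>>> servo_tool(commands="0 0 0 -8 0 0 0;0 0 0 -8 0 0 0;0 0 0 -8 0 0 0;0 0 0 -8 0 0 0;0 0 0 -8 0 0 0")

```text
time_s: 15.75
eef_pos: [0.4523, -0.308, 0.0299]
eef_rot: [0.002, 0.081, 0.997, -0.002]
wrist_force: [-3.5, -1.0, -1.3]
opening: 0.001
grasp_force: 1.7
```

>>> servo_tool(commands="0 0 0 -8 0 0 0;0 0 0 -8 0 0 0;0 0 0 -8 0 0 0;0 0 0 -8 0 0 0;0 0 0 -8 0 0 0")

```text
time_s: 16.38
eef_pos: [0.4918, -0.3144, 0.03]
eef_rot: [0.002, 0.081, 0.997, -0.002]
wrist_force: [-3.8, -0.5, -3.1]
opening: -0.004
grasp_force: 1.5
```

Run:
```python
from m import *
o=get_obs();p=o["eef_pos"];X=rot(o).as_matrix()[:,0];print(o["time_s"],p,X,o["wrist_force"])
print("angle from shell est.",np.degrees(np.arctan2(-.2957-p[1],.3772-p[0])))
s=camera("side");ims["side"]=s;cv2.imwrite("pics/side8.png",s)
blob("side",(8,200,200),(20,255,255),(380,190,120,80))
```

```text
16.375 [ 0.49184502 -0.31441567  0.03000344] [-0.9868016   0.16189768 -0.00342687] [-3.84170545 -0.45516877 -3.07817036]
angle from shell est. 170.728316624057
side area 112.5 ell [416.9 249.   12.4  17.1 139. ] bb (409, 242, 15, 16) cent [416.6 249.3]
```

Angle −9.3°, as wanted; the core is going in. Continuing.

>>> servo_tool(commands="0 0 0 -8 0 0 0;0 0 0 -8 0 0 0;0 0 0 -8 0 0 0;0 0 0 -8 0 0 0;0 0 0 -8 0 0 0")

```text
time_s: 17.05
eef_pos: [0.5315, -0.321, 0.0304]
eef_rot: [0.002, 0.081, 0.997, -0.002]
wrist_force: [-3.5, -0.3, 1.2]
opening: 0.0
grasp_force: 1.4
```

>>> servo_tool(commands="0 0 0 -8 0 0 0;0 0 0 -8 0 0 0;0 0 0 -8 0 0 0;0 0 0 -8 0 0 0;0 0 0 0 0 0 0")

```text
time_s: 17.68
eef_pos: [0.5637, -0.3264, 0.0306]
eef_rot: [0.003, 0.081, 0.997, -0.003]
wrist_force: [0.0, -0.1, 1.3]
opening: 0.004
grasp_force: 0.0
```

>>> servo_tool(commands="0 0 0 -5 0 0 0;0 0 0 -5 0 0 0;0 0 0 -3 0 0 0;0 0 0 0 0 0 0")

```text
time_s: 18.18
eef_pos: [0.5757, -0.3282, 0.0304]
eef_rot: [0.002, 0.081, 0.997, -0.002]
wrist_force: [-0.3, -0.2, 0.4]
opening: -0.003
grasp_force: 0.1
```

>>> servo_tool(commands="0 0 0 -3 0 0 0;0 0 0 -3 0 0 0;0 0 0 0 0 0 0")

```text
time_s: 18.55
eef_pos: [0.5815, -0.3292, 0.0304]
eef_rot: [0.002, 0.081, 0.997, -0.002]
wrist_force: [-1.0, 0.2, -1.0]
opening: 0.002
grasp_force: 0.4
```

>>> servo_tool(commands="0 0 0 -2 0 0 0;0 0 0 -2 0 0 0;0 0 0 0 0 0 0")

```text
time_s: 18.92
eef_pos: [0.5842, -0.3296, 0.0303]
eef_rot: [0.0, 0.081, 0.997, -0.002]
wrist_force: [-6.1, 1.7, 3.3]
opening: -0.002
grasp_force: 3.3
```

>>> servo_tool(commands="0 0 0 -2 0 0 0;0 0 0 -1 0 0 0;0 0 0 0 0 0 0")

```text
time_s: 19.3
eef_pos: [0.5843, -0.3296, 0.0303]
eef_rot: [-0.003, 0.081, 0.997, -0.001]
wrist_force: [-18.3, 4.1, 12.8]
opening: -0.001
grasp_force: 9.4
```

End stop reached (18 N, no further motion). Backing off, then up.

>>> servo_tool(commands="0 0 0 5 0 0 0;0 0 0 15 0 0 0;0 0 0 30 0 0 0;0 0 0 30 0 0 0;0 0 0 0 0 -40 0")

```text
time_s: 19.92
eef_pos: [0.5054, -0.3147, 0.067]
eef_rot: [-0.001, 0.082, 0.997, 0.0]
wrist_force: [0.5, -0.6, 0.3]
opening: -0.004
grasp_force: 0.0
```

>>> servo_tool(commands="0 0 0 30 0 -40 0;0 0 0 30 0 -40 0;0 0 0 0 0 -30 0;0 0 0 0 0 0 0;0 0 0 0 0 0 0")

```text
time_s: 20.55
eef_pos: [0.4497, -0.3068, 0.1795]
eef_rot: [0.002, 0.081, 0.997, -0.002]
wrist_force: [-0.6, 1.2, -0.5]
opening: 0.0
grasp_force: 0.0
```

Run:
```python
from m import *
o=get_obs();print(o["time_s"],o["eef_pos"],o["wrist_force"])
s=camera("side");t=camera("top");cv2.imwrite("pics/side9.png",s);cv2.imwrite("pics/top9.png",t)
ims.update(side=s,top=t)
q=blob("side",(5,60,40),(30,255,255),(385,205,60,90))
# doorway colours before / now: column samples
b=cv2.imread("pics/side0.png")
for uv in[(400,245),(405,260),(412,240),(412,270)]: print(uv,b[uv[1],uv[0]],s[uv[1],uv[0]])
d=cv2.absdiff(s,b)[195:300,380:440].max(2)>25;print("changed px in doorway",d.sum())
print("orange bright px",(cv2.inRange(cv2.cvtColor(s,cv2.COLOR_BGR2HSV)[190:300,360:480],(8,200,200),(20,255,255))>0).sum())
# bystanders moved?
for n,im,box in(("tape",s,(262,230,35,30)),("bottle",s,(312,208,20,35)),("glue",s,(208,228,45,20))):
    x,y,w,h=box;print(n,(cv2.absdiff(im,b)[y:y+h,x:x+w].max(2)>25).sum())
# post
p=blob("side",(0,0,0),(180,255,95),(350,255,50,50))
S=np.array([.592,-.330,.067])
az=np.radians(-9.3);print("post at end expected px",proj("side",np.array([.604,-.3325,.031])))
```

```text
20.55 [ 0.44965608 -0.30680653  0.17947784] [-0.6281911   1.18637645 -0.5442215 ]
side area 1141.5 ell [409.  252.9  31.   73.6   0.8] bb (393, 225, 33, 60) cent [408.7 253.9]
(400, 245) [56 71 90] [61 78 98]
(405, 260) [57 71 90] [63 78 99]
(412, 240) [55 71 89] [59 75 96]
(412, 270) [62 78 98] [ 65  81 104]
changed px in doorway 532
orange bright px 0
tape 0
bottle 277
glue 0
side area 132.0 ell [383.8 276.2   9.1  23.2   7.8] bb (379, 266, 10, 21) cent [383.9 276.1]
post at end expected px [[382.59762533 276.11239942]]
```

The changed bottle pixels may just be the arm in front of it. I'll move clear and compare again.

>>> servo_tool(commands="0 0 0 30 20 -40 0;0 0 0 30 30 -40 0;0 0 0 30 40 -40 0;0 0 0 0 40 0 0;0 0 0 0 40 0 0")

```text
time_s: 21.28
eef_pos: [0.3884, -0.124, 0.2976]
eef_rot: [0.002, 0.082, 0.997, -0.002]
wrist_force: [0.1, -0.6, 0.1]
opening: -0.003
grasp_force: 0.0
```

>>> servo_tool(commands="0 0 0 0 45 0 0;0 0 0 0 45 0 0;0 0 0 0 45 0 0;0 0 0 0 45 0 0;0 0 0 0 0 0 0")

```text
time_s: 21.9
eef_pos: [0.4172, 0.0552, 0.296]
eef_rot: [0.0, 0.079, 0.997, -0.002]
wrist_force: [0.1, 0.0, 0.4]
opening: -0.003
grasp_force: 0.0
```

Run:
```python
from m import *
o=get_obs();print(o["time_s"],o["eef_pos"])
b,bt=dict(ims)["side"],ims["top"];s=camera("side");t=camera("top");cv2.imwrite("pics/side10.png",s)
for n,(x,y,w,h),(X,Y,W,H) in(("tape",(262,230,35,30),(275,193,32,32)),("bottle",(312,208,20,35),(289,153,18,20)),("glue",(208,228,45,20),(234,225,40,30))):
    print(n,(cv2.absdiff(s,b)[y:y+h,x:x+w].max(2)>25).sum(),(cv2.absdiff(t,bt)[Y:Y+H,X:X+W].max(2)>25).sum())
for nm,im in(("before",b),("now",s)):
    ims["side"]=im;blob("side",(5,60,40),(30,255,255),(385,205,60,90))
    print(nm,[im[r,408].tolist() for r in range(222,290,8)])
```

```text
21.9 [0.41719414 0.05517673 0.29599269]
tape 0 0
bottle 0 0
glue 0 643
side area 1098.5 ell [411.  254.5  33.   59.6 158. ] bb (394, 225, 32, 60) cent [409.1 253.7]
before [[219, 233, 238], [114, 119, 126], [54, 71, 89], [56, 71, 90], [57, 72, 90], [56, 70, 89], [62, 77, 97], [80, 84, 91], [187, 196, 212]]
side area 1123.5 ell [410.6 255.   35.5  67.1 142.6] bb (393, 225, 33, 60) cent [408.8 253.7]
now [[217, 232, 238], [114, 119, 126], [55, 72, 89], [57, 73, 91], [58, 73, 91], [60, 74, 92], [63, 78, 98], [79, 83, 89], [176, 183, 194]]
```

```bash
python3 -c "
from bench import *
print(hand_in())"
```

```text
the job is handed in; nothing more can be done
None
```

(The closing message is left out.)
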